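Present a clock movement to the inspection camera

TASK

First take the red-headed focus pin from the pin stand and stand it fully home in the bore of the inspection station, and let go of it. Then lift the clock movement with the white dial out of the rack and hold it in the air so that the centre of its dial is straight above the pin and in the middle of the camera's line of sight (150 mm from the lens), the dial facing the lens squarely with twelve o'clock uppermost. Leave everything else where it is, and finish while still holding the movement steady there.

Things in the scene. Friction and masses are not known exactly. Their poses are not given: they have to be found in the camera images.
- station: Fixed inspection station. Origin on the table under the bore, z up. Aluminium block 90 x 90 x 30 mm high round the bore; a grey foot 14 mm high runs to x = 225 mm with a 16 mm post at x = 190 mm, 276 mm high, carrying the camera, which looks back over the bore. A gripper over the bore has only 110 mm free towards the lens (+x): keep its wide side along y. The -x and both y sides are free.
- socket (a point): Centre of the mouth of the vertical blind bore in the station, 30 mm above the table. Bore 14 mm in diameter, 25 mm deep (floor 5 mm above the table), mouth chamfered 2 mm.
- camera: Fixed camera on the station: white ring lens 44 mm in diameter, black barrel, blue housing, 97 mm long. Origin: centre of the lens face, 225 mm above the table, 130 mm level distance from the bore's axis. +x runs from the lens back into the camera: it looks along its -x, 30 degrees below level, its sight line crossing the bore's axis in the air above; y is level, z is the picture's up.
- view_point (a point): The point in free air where the centre of the dial (point white_clock_dial) is to be held: on the camera's line of sight, 150 mm from the lens, straight above the bore, 150 mm above the table, which is 60 mm above the top of the seated pin.
- red_pin: Focus pin, 85 mm long, about 60 g: brass shaft 12 mm in diameter with a foot tapered to 7 mm over its last 5 mm; red head to grip, 20 mm in diameter, 60 to 85 mm above the foot. Origin: centre of the foot, z up along the pin. It starts upright in any one of the stand's bores, foot 5 mm above the table; home in the station's bore its foot is again 5 mm above the table.
- pin_stand: Fixed grey block 60 (x) x 150 (y) x 30 mm high, origin in the centre of its underside, with three bores of 14 mm, 25 mm deep, in a row along its y axis at y = -48, 0, 48 mm. The three pins stand in them in any order; fingers that close along the block's x axis clear the neighbours.
- blue_pin: A pin like the red one but with a blue head, in another bore of the stand. Leave alone.
- green_pin: A pin like the red one but with a green head, in another bore of the stand. Leave alone.
- rack: Fixed wooden rack 160 (x) x 80 (y) x 25 mm high, origin in the centre of its underside. Three slots 16 mm (x) by 62 mm (y), 15 mm deep (floor 10 mm above the table) at x = -48, 0, 48 mm hold the three clock movements in any order, upright, dials towards the rack's +x.
- white_clock: Clock movement to show: brass-cased slab 14 (x) x 60 (y) x 70 mm high (z), about 140 g. Round white dial, 54 mm, on its +x face, red mark at twelve towards +z; copper wheels on its -x face. Origin: centre of its underside. Starts upright in any one rack slot, origin 10 mm above the table. Grip it by the two narrow side faces, across the 60 mm width, in the upper half, clear of the rack.
- white_clock_dial (a point): Centre of the white dial, on the movement's front face: 7 mm in front (+x) of the origin and 35 mm above it along the movement's z.
- black_clock: A movement of the same size with black dial and dark steel case, in another slot. Leave alone.
- blue_clock: A movement of the same size with blue dial and blue case, in another slot. Leave alone.
- dome: Clear dust dome with knob on a white base, 80 mm in diameter, 68 mm high, standing loose. Leave alone. Origin: centre of the underside.
- loupe: Black eye loupe, 36 mm in diameter and 36 mm high, standing loose. Leave alone. Origin: centre of the underside.
- screwdriver: Loose screwdriver, 140 mm long, lying on the table. Leave alone.
- case_ring: Loose brass case ring, 44 mm in diameter, 8 mm high, lying on the table. Leave alone.

How it is judged:
By the outcome, as a careful person would: the job done as asked, in the order asked, and still so for the second after the job is handed in, while the arm keeps its last pose, push and grip.
It also fails if it takes over 56 s, if anything falls off the work surface, if the arm or the gripper's body presses on something with over 40 N, if the wrist force passes 120 N, or if a joint passes its speed limit or range.

ROBOT

A 6-joint arm with a two-finger parallel gripper is mounted at the origin on the work surface. World frame = base frame: x ahead of the robot, y to its left, z up, the work surface at z = 0. Lengths are in m, angles in rad, forces in N, time in s.
With the tool pointing down it reaches from about 0.375 to 0.975 m from the base axis. Payload 3.8 kg.
Tool frame: the origin (TCP) lies midway between the tips of the shut fingers; the grasp point (between the pads) lies 19 mm behind it; z points along the fingers, y is the line along which they close (so a half turn about z gives the same grasp; the last joint's range is limited). The gripper opens to 88 mm and grips with 3 to 60 N. Pads are 18 mm wide; open, the fingers measure 123 mm over their backs; the gripper's body (75 mm by 187 mm) begins 45 mm behind the grasp point.
Start: joints at [-1.142, 0.264, 1.604, -0, 1.274, -0.037], TCP at [0.303, -0.603, 0.239] pointing down, gripper open.
Joint ranges: [-2.63, 2.63], [-0.94, 2.18], [0.31, 2.57], [-1.31, 4.45], [0, 2.66], [-2.55, 2.55]. Speed limits (rad/s): [2.57, 2.57, 3.14, 3.14, 3.14, 3.14].

INTERFACE

Orientations are given as a rotation vector (axis times angle).
In Python, from cell import manip, cams, order, set_gripper gives the robot as it stands (manip), with the cameras (cams), the job (order) and the gripper as plain functions. Calls block until the motion is done:
- manip.move_pose(position, orientation): joint-space move of the TCP to a pose.
- manip.move_linear(position, rate=0.15, rot=None): straight line of the TCP; rot=None keeps the orientation; rate is the mean speed in m/s.
- manip.set_joints(angles): joint-space move.
- set_gripper(opening, force=None): finger opening in m; force is the grip in N (None keeps the last); returns when the fingers have stopped.
- manip.dwell(seconds).
- manip.inverse_kinematics(position, orientation): joint angles nearest the present ones, or None.
- manip.state(): the state.
- cams.capture(name): name is "scene" or "top"; returns a dict with "image" (420x560x3 uint8, blue, green, red), "z_map" (420x560 float32, m along the optical axis (not along the pixel's ray), 0 where there is no reading), "intrinsics" (3x3 intrinsics, pixels), "k1" (the pictures are not rectified: a ray, as slopes to the right and down, at radius r is drawn at 1 + k1 r^2 times it, then the intrinsics apply), "position" and "orientation" of the camera in the world. Camera axes: x right, y down, z forward; pixel columns grow to the right and rows downward; lengths in m; the calibration is good to about 2 mm. A picture is of the moment at which its call begins.
A pose or a line that the arm cannot do raises manip.IKError and nothing moves.
- order.close_job(): hands the job in; it is judged then, once.
The state is a dict: "clock": time; "joint_pos": joint angles; "joint_velocities": joint speeds; "tau": joint torques, N m; "tool_pos": TCP position; "tcp_rot": TCP orientation; "contact_force": force on the tool from outside, world axes, zero at the start; "moment": the same for the moment, N m; "gripper_width": finger opening in m; "grasp_force": force on a finger pad.
Only numpy, scipy, OpenCV 4.12 (cv2) and the standard library are available. Lean on these libraries where they do the work, as an engineer would, in place of code of your own. Each camera call takes 0.05 s, during which the arm holds its last target. There are 200 camera calls.

## Working session

There is one attempt and no reset: what is moved stays moved. The work goes in short steps, each a Python script; the robot and the scene stay as the last script left them, time stands still between calls to the robot, and variables do not carry over. Pictures are saved under pics/ and viewed, at most 10 in all, crops included, and the job is handed in when it is done.

```bash
mkdir -p pics; ls
python3 - <<'E'
from cell import manip, cams, order, set_gripper
import cv2,numpy as np
for n in("scene","top"):
    c=cams.capture(n); cv2.imwrite(f"pics/{n}0.png",c["image"]); np.savez(f"{n}0.npz",**c)
    print(n,c["intrinsics"].tolist(),c["k1"],c["position"],c["orientation"])
print(manip.state())
E
```

```text
cell.py
pics
scene [[452.6493855296842, 0.0, 284.97543307878647], [0.0, 452.6493855296842, 203.86897124803295], [0.0, 0.0, 1.0]] -0.04809204708078658 [1.08800214 0.2893832  1.05795669] [-1.41049558 -2.38182249  0.7171133 ]
top [[400.2281294359494, 0.0, 273.6848686111457], [0.0, 400.2281294359494, 212.94267491573288], [0.0, 0.0, 1.0]] -0.04429979008154121 [0.43453283 0.01459205 1.06648103] [-2.18936048  2.14847272 -0.1699363 ]
{'clock': 0.1, 'joint_pos': array([-1.14189121e+00,  2.64684184e-01,  1.60523192e+00, -3.34518721e-05,
        1.27371725e+00, -3.68936414e-02]), 'joint_velocities': array([-0.0019167 , -0.0026808 , -0.00256097,  0.00058151, -0.00112093,
        0.0021792 ]), 'tau': array([-1.13664547e-05, -5.03618145e+01, -3.58071077e+01,  7.30048120e-02,
        2.33324262e-02, -5.03988088e-05]), 'tool_pos': array([ 0.30289024, -0.60250222,  0.23751121]), 'tcp_rot': array([-3.05482861e+00, -7.24632755e-01,  6.73124169e-04]), 'contact_force': array([-0.40913063,  0.00829429, -0.98739613]), 'moment': array([0.02910865, 0.01009782, 0.01619661]), 'grasp_force': 0.0, 'gripper_width': 0.08812996253078681}
```

View pics/scene0.png

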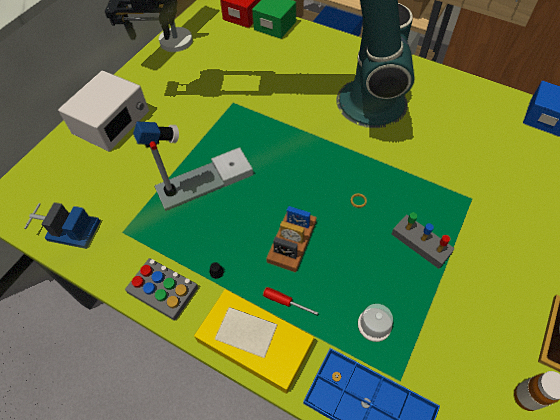

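View pics/top0.png

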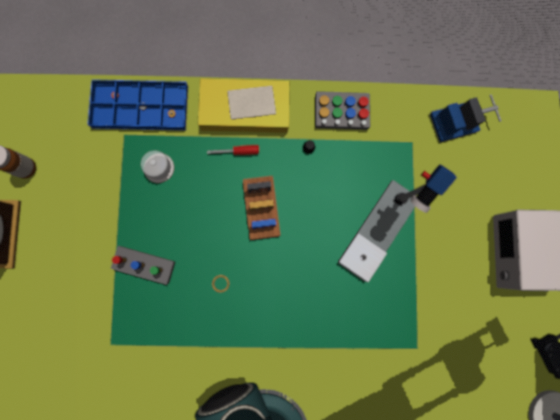

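The top view shows the station block at about (364,257) with its foot running up-right to the camera, the rack at (262,208) with black, brass and blue movements, and the stand at (143,265) with red at its left end (118,260). The scene view shows the same layout. Next I'll enlarge the rack, stand and station, and build the back-projection helper.

```bash
cat > h.py <<'E'
import numpy as np,cv2
from scipy.spatial.transform import Rotation as R
def load(n): return dict(np.load(n+".npz"))
def rays(c,uv):
    K=c["intrinsics"];k=float(c["k1"])
    d=cv2.undistortPoints(np.asarray(uv,float).reshape(-1,1,2),K,np.array([k,0,0,0.])).reshape(-1,2)
    d=np.c_[d,np.ones(len(d))]
    return d@R.from_rotvec(c["orientation"]).as_matrix().T
def plane(c,uv,z):
    r=rays(c,uv); p=c["position"]; return p+r*((z-p[2])/r[:,2])[:,None]
def cloud(c):
    h,w=c["z_map"].shape; v,u=np.mgrid[:h,:w]
    r=rays(c,np.c_[u.ravel(),v.ravel()]); P=c["position"]+r*c["z_map"].reshape(-1,1)
    P[c["z_map"].ravel()==0]=np.nan
    return P.reshape(h,w,3)
def project(c,P):
    q=(np.atleast_2d(P)-c["position"])@R.from_rotvec(c["orientation"]).as_matrix()
    s=q[:,:2]/q[:,2:]; s=s*(1+float(c["k1"])*(s**2).sum(1,keepdims=True))
    K=c["intrinsics"]; return s*[K[0,0],K[1,1]]+K[:2,2]
E
python3 - <<'E'
from h import *
s=load("scene0");t=load("top0")
crop=lambda c,x,y,w,h:cv2.resize(c["image"][y:y+h,x:x+w],(400,300),interpolation=cv2.INTER_CUBIC)
cv2.imwrite("pics/crops.png",np.vstack([np.hstack([crop(s,260,195,80,60+20-20),crop(s,385,205,80,60)]),np.hstack([crop(t,222,178,80,60),crop(t,103,235,80,60)])]))
cv2.imwrite("pics/st.png",np.hstack([crop(s,150,110,120,90),crop(t,330,165,136,102+20-20+0)]) )
for n,c in(("scene",s),("top",t)):
    P=cloud(c);ok=np.isfinite(P[...,2]);z=P[...,2]
    mat=(c["image"][...,1]>60)&(c["image"][...,2]<40)&(c["image"][...,0]<110)&ok
    print(n,"mat z",np.median(z[mat]),np.percentile(z[mat],[10,90]))
    # regions with heights
    b=((z>.018)&(z<.036)&(P[...,0]>.25)&(P[...,0]<.95)&(abs(P[...,1])<.5)).astype(np.uint8)
    N,L,S,C=cv2.connectedComponentsWithStats(b)
    for i in range(1,N):
        if S[i,4]>60:
            m=L==i;print(S[i],np.nanmedian(z[m]),np.nanmean(P[m],0))
E
```

```text
scene mat z 0.0008540207354488238 [-0.00191524  0.00387469]
[212 147  40  36 843] 0.030097581913149263 [ 0.45904214 -0.24567412  0.02962744]
[163 183  13  13  82] 0.032066200787498444 [ 0.61786982 -0.34937847  0.02976516]
[266 214  50  55 821] 0.025450457491624556 [0.60686356 0.028003   0.02571226]
[ 392  214   63   52 1149] 0.029795567429254266 [0.43347095 0.32092681 0.02929973]
[ 66 216  33  31 280] 0.02121431811346297 [ 0.83384306 -0.47437512  0.0232676 ]
[ 125  258   72   61 1588] 0.024694570686713546 [ 0.86488771 -0.19194929  0.02551365]
[210 262  13  14  98] 0.03049106293992032 [ 0.75774444 -0.10321599  0.02850176]
[264 287  27  18 240] 0.023693176273687833 [0.74256481 0.06290961 0.02363857]
[360 320  29  18  81] 0.027266827368229274 [0.71718815 0.29801373 0.02679497]
[205 344  85  48 129] 0.026329723375126957 [0.92430268 0.09212878 0.02677764]
[303 348 137  72 967] 0.02656886932948299 [0.84051838 0.33833309 0.02624147]
top mat z 0.001404473904213166 [-0.00113808  0.00401187]
[  87   79  101   50 1209] 0.02649291621478178 [0.8618981  0.36520381 0.02613205]
[ 316   91   55   38 1234] 0.026240069686754963 [ 0.85449254 -0.19640259  0.02657563]
[432 109  19  32 242] 0.021896274298684792 [ 0.82275272 -0.47305787  0.02361905]
[199 127  89   5 192] 0.027016129137272915 [0.79442234 0.0716305  0.02711687]
[303 140  12  13  78] 0.029756093853104182 [ 0.74780428 -0.10557329  0.02859943]
[233 145  26  10 213] 0.02429505192922976 [0.73791759 0.06322976 0.02404145]
[ 243  175   37   64 1245] 0.025854123991241762 [0.58057041 0.01917155 0.0259454 ]
[394 192  15  13  77] 0.03289724219599943 [ 0.61249213 -0.349003    0.03010572]
[ 339  232   48   50 1226] 0.030665006120051852 [ 0.4573083  -0.24718957  0.03050082]
[ 111  246   64   38 1195] 0.03086372159270767 [0.42755024 0.31665429 0.03062262]
```

View pics/crops.png

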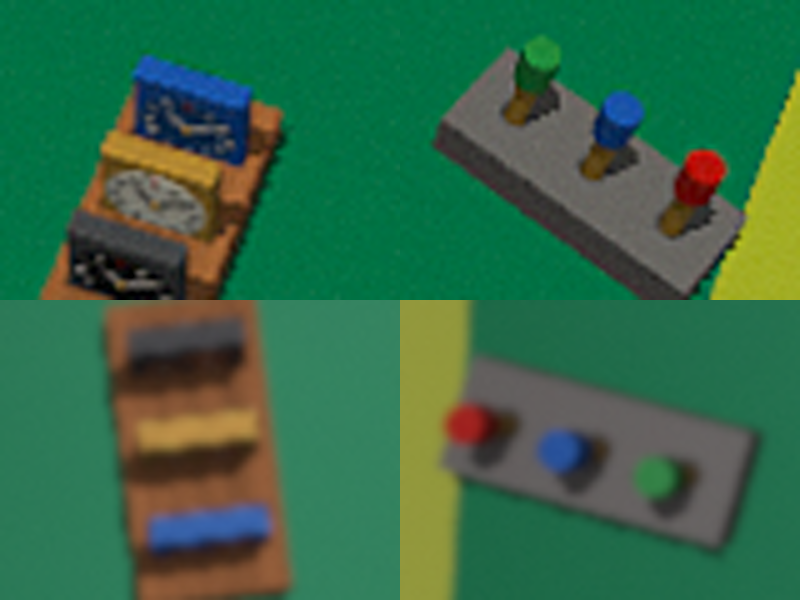

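View pics/st.png

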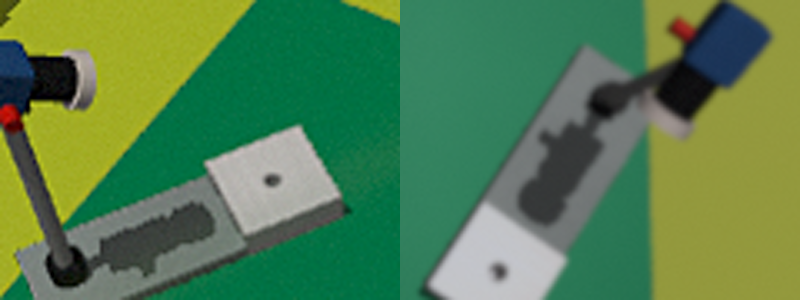

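The crops confirm the following:
- The white-dial movement is the brass one in the middle slot, with its dial facing world +x.
- The red pin is at the stand's +y end.
- The station's bore shows dark in the middle of the block top.

Now I'll take metric fits from both views.

```bash
cat > fit.py <<'E'
from h import *
def rect(c,m,z):
    N,L,S,C=cv2.connectedComponentsWithStats(m.astype(np.uint8)); i=1+np.argmax(S[1:,4])
    m=cv2.morphologyEx((L==i).astype(np.uint8),cv2.MORPH_CLOSE,np.ones((5,5)))
    m=cv2.morphologyEx(m,cv2.MORPH_OPEN,np.ones((3,3)))
    k=max(cv2.findContours(m,0,cv2.CHAIN_APPROX_NONE)[0],key=len).reshape(-1,2)
    P=plane(c,k,z)[:,:2]
    return cv2.minAreaRect((P*1000).astype(np.float32)),k
def near(P,x,y,r): return np.hypot(P[...,0]-x,P[...,1]-y)<r
def hsv(c): return [a.astype(int) for a in cv2.split(cv2.cvtColor(c["image"],cv2.COLOR_BGR2HSV))]
E
python3 - <<'E'
from fit import *
for n in("scene","top"):
    c=load(n+"0");P=cloud(c);z=P[...,2];H,S,V=hsv(c);print(n)
    m=near(P,.458,-.246,.08)&(S<45)&(V>130)&(abs(z-.03)<.008)
    r,k=rect(c,m,.03);print("station",r)
    hull=cv2.fillConvexPoly(np.zeros(m.shape,np.uint8),cv2.convexHull(k),1);hull=cv2.erode(hull,np.ones((7,7)))
    d=(hull>0)&(V<130);v,u=np.nonzero(d);w=(150-V[d]).astype(float)
    print(" bore",len(u),plane(c,[[np.average(u,weights=w),np.average(v,weights=w)]],.029))
    m=near(P,.43,.318,.095)&(S<60)&(V<150)&(abs(z-.03)<.008)
    print("stand",rect(c,m,.03)[0])
    m=near(P,.59,.022,.1)&(abs(z-.0255)<.008)&(H<20)
    print("rack",rect(c,m,.025)[0])
    for nm,ok in(("red",((H<6)|(H>174))),("blue",(H>100)&(H<125)),("green",(H>45)&(H<75))):
        m=ok&(S>150)&near(P,.43,.318,.1)&(z>.055)
        t=m&(z>.084)
        for q,zz in((m,.0775),(t,.09)):
            v,u=np.nonzero(q);print(nm,len(u),plane(c,[[u.mean(),v.mean()]],zz)[0].round(4),P[q].mean(0).round(4))
    for nm,ok in(("brass",(H>12)&(H<28)&(S>90)),("blue",(H>100)&(H<125)&(S>120)),("black",(S<70)&(V<110))):
        m=ok&near(P,.59,.022,.1)&(abs(z-.08)<.006)
        r,k=rect(c,m,.08);print(nm,r,P[m].mean(0).round(4))
E
```

```text
scene
station ((456.4590759277344, -248.43785095214844), (89.94773864746094, 90.26045989990234), 56.20387268066406)
 bore 15 [[ 0.45787121 -0.24922092  0.029     ]]
stand ((430.03399658203125, 319.7099609375), (149.6719970703125, 66.13737487792969), 76.02449798583984)
rack ((587.1076049804688, 19.091472625732422), (163.48150634765625, 78.40055084228516), 8.177419662475586)
red 77 [0.4383 0.3671 0.0775] [0.4427 0.3666 0.0841]
red 47 [0.4407 0.3665 0.09  ] [0.4405 0.3665 0.0897]
blue 75 [0.4263 0.3207 0.0775] [0.4307 0.3205 0.084 ]
blue 45 [0.429  0.3207 0.09  ] [0.4284 0.3207 0.0891]
green 77 [0.4141 0.2739 0.0775] [0.4187 0.274  0.0841]
green 49 [0.4171 0.2737 0.09  ] [0.4166 0.2737 0.0893]
brass ((585.6682739257812, 18.68742561340332), (18.250595092773438, 58.5652961730957), 11.48148250579834) [0.5858 0.0186 0.0798]
blue ((538.9066772460938, 12.081134796142578), (17.56601905822754, 58.28617858886719), 8.290096282958984) [0.5383 0.0114 0.0794]
black ((634.298095703125, 26.086101531982422), (16.34397315979004, 57.28245162963867), 7.884999752044678) [0.6334 0.0261 0.0797]
top
station (
[... 372 characters left out ...]
52 [0.4387 0.3678 0.0775] [0.4386 0.3643 0.0873]
red 40 [0.4389 0.3655 0.09  ] [0.4389 0.3656 0.0899]
blue 53 [0.4266 0.3222 0.0775] [0.4267 0.3186 0.0889]
blue 47 [0.4271 0.3194 0.09  ] [0.4271 0.3193 0.0901]
green 23 [0.4143 0.2743 0.0775] [0.4146 0.2711 0.0899]
green 22 [0.4146 0.2714 0.09  ] [0.4146 0.2713 0.0903]
brass ((584.40673828125, 19.826885223388672), (15.001607894897461, 58.423519134521484), 8.418367385864258) [0.5845 0.0193 0.0806]
blue ((535.8515625, 11.70889663696289), (11.4266939163208, 53.443302154541016), 8.296733856201172) [0.5357 0.0119 0.0805]
black ((630.88525390625, 26.107147216796875), (11.956908226013184, 54.19123077392578), 9.018867492675781) [0.6292 0.0253 0.0806]
```

```bash
cat > plan.py <<'E'
from h import *
ST=np.array([.457,-.2489,0]); YS=np.deg2rad(-33.87)
PIN=np.array([.4395,.3664,0]); YP=np.deg2rad(-14.05)
CL=np.array([.5850,.0192,.010]); YC=np.deg2rad(8.2)
def pose(Rc,s):               # tool z = -body z, tool y = s*body y
    z=-Rc[:,2];y=s*Rc[:,1];return R.from_matrix(np.c_[np.cross(y,z),y,z])
yaw=lambda a:R.from_euler("z",a).as_matrix()
def down_x(a,s): return pose(yaw(a)@yaw(np.pi/2),s).as_rotvec()  # closes along body x
def down_y(a,s): return pose(yaw(a),s).as_rotvec()
RV=yaw(YS)@R.from_euler("y",-30,degrees=True).as_matrix()        # clock attitude in view
VP=ST+[0,0,.150]
E
python3 - <<'E'
from plan import *
from cell import manip, cams, order, set_gripper
HG=.052
o=CL; tcp_c=np.array([0,0,HG-.019]); dial=np.array([.007,0,.035])
for s in(1,-1):
    v=VP+RV@(tcp_c-dial)
    for nm,p,r in(("pin",PIN+[0,0,.0585],down_x(YP,s)),("pinup",PIN+[0,0,.3],down_x(YP,s)),("bore",ST+[0,0,.0585],down_y(YS,s)),("boreup",ST+[0,0,.25],down_y(YS,s)),
      ("clock",CL+tcp_c,down_y(YC,s)),("view",v,pose(RV,s).as_rotvec()),("pre",v+RV@[-.05,0,.05],pose(RV,s).as_rotvec()),("startup",[.303,-.603,.42],manip.state()["tcp_rot"])):
        q=manip.inverse_kinematics(p,r);print(s,nm,np.round(p,4),None if q is None else np.round(q,2))
E
```

```text
1 pin [0.4395 0.3664 0.0585] [ 0.65  0.25  1.98 -0.    0.91 -2.24]
1 pinup [0.4395 0.3664 0.3   ] [ 0.65  0.04  1.75 -0.    1.35 -2.24]
1 bore [ 0.457  -0.2489  0.0585] [-0.55  0.16  2.09 -0.    0.89 -1.53]
1 boreup [ 0.457  -0.2489  0.25  ] [-0.55 -0.04  1.92  0.    1.26 -1.53]
1 clock [0.585  0.0192 0.043 ] [-0.01  0.29  1.96 -0.    0.89 -1.72]
1 view [ 0.4528 -0.2461  0.1448] [-0.52 -0.26  2.4  -0.07  0.48 -1.45]
1 pre [ 0.3961 -0.208   0.1631] [-0.51 -0.46  2.49 -0.08  0.59 -1.44]
1 startup [ 0.303 -0.603  0.42 ] [-1.14  0.21  1.34 -0.    1.59 -0.04]
-1 pin [0.4395 0.3664 0.0585] [ 0.65  0.25  1.98 -0.    0.91  0.9 ]
-1 pinup [0.4395 0.3664 0.3   ] [ 0.65  0.04  1.75 -0.    1.35  0.9 ]
-1 bore [ 0.457  -0.2489  0.0585] [-0.55  0.16  2.09 -0.    0.89  1.62]
-1 boreup [ 0.457  -0.2489  0.25  ] [-0.55 -0.04  1.92 -0.    1.26  1.62]
-1 clock [0.585  0.0192 0.043 ] [-0.01  0.29  1.96 -0.    0.89  1.42]
-1 view [ 0.4528 -0.2461  0.1448] [-0.52 -0.26  2.4  -0.07  0.48  1.69]
-1 pre [ 0.3961 -0.208   0.1631] [-0.51 -0.46  2.49 -0.08  0.59  1.71]
-1 startup [ 0.303 -0.603  0.42 ] [-1.14  0.21  1.34 -0.    1.59 -0.04]
```

Run:
```python
from plan import *
from cell import manip, cams, order, set_gripper
r=down_x(YP,-1)
manip.move_linear([.303,-.603,.42],rate=.25)
manip.move_pose(PIN+[0,0,.40],r); print(manip.state()["clock"])
manip.move_pose(PIN+[0,0,.16],r)
manip.move_linear(PIN+[0,0,.0585],rate=.12)
set_gripper(.010,25)
s=manip.state();print(s["clock"],s["tool_pos"],s["gripper_width"],s["grasp_force"],s["contact_force"])
manip.move_linear(PIN+[0,0,.20],rate=.12)
s=manip.state();print(s["clock"],s["gripper_width"],s["contact_force"])
r=down_y(YS,-1)
manip.move_pose(ST+[0,0,.20],r)
manip.dwell(.2)
for n in("scene","top"):
    c=cams.capture(n); np.savez(f"{n}1.npz",**c);print(n)
    P=cloud(c);z=P[...,2];Hh,S,V=cv2.split(cv2.cvtColor(c["image"],cv2.COLOR_BGR2HSV))
    print(project(c,ST+[0,0,.2]),project(c,ST+[0,0,.03]))
    cv2.imwrite(f"pics/{n}1.png",c["image"])
s=manip.state();print(s["clock"],s["tool_pos"])
I=[cv2.imread(f"pics/{n}1.png") for n in("scene","top")]
f=lambda i,x,y:cv2.resize(i[y:y+150,x:x+100],(400,600),interpolation=cv2.INTER_CUBIC)
cv2.imwrite("pics/pin1.png",np.hstack([f(I[0],180,70),f(I[1],310,170)]))
```

```text
4.3917
7.3917 [0.43947809 0.36640178 0.05845943] 0.019144893978429542 24.9925247579813 [ 0.0374792  -0.57790749 -0.50317752]
8.725 0.018890892291281748 [-0.35847326 -0.73154318 -0.12733384]
scene
[[224.10382512 122.32794539]] [[231.28751697 163.28431186]]
top
[[382.62776836 255.57656036]] [[363.05554836 256.97507603]]
11.225 [ 0.45723356 -0.248493    0.19996594]
```

View pics/pin1.png

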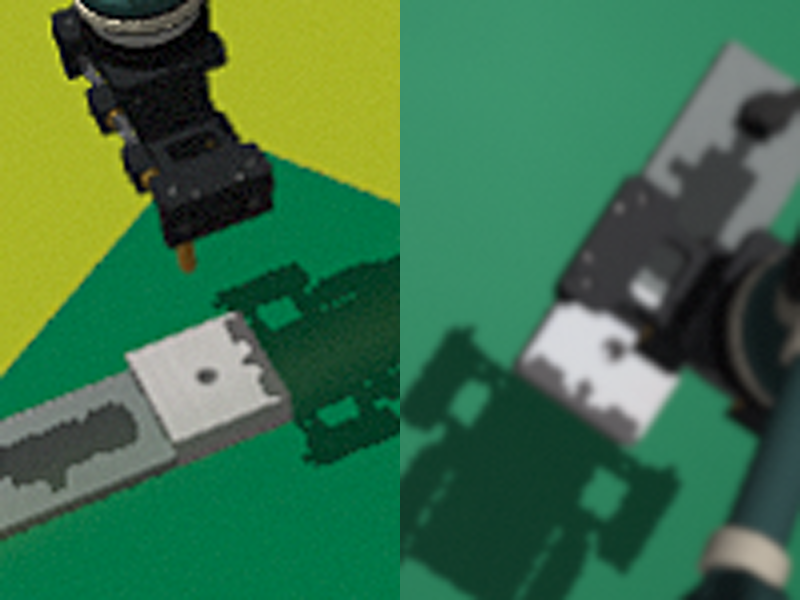

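The scene crop shows the pin hanging upright below the fingers, with its foot at about scene pixel (227,137). That matches the projected station axis. I'll lower it step by step and watch the force.

Run:
```python
from plan import *
from cell import manip, cams, order, set_gripper
f=lambda:manip.state()["contact_force"]
manip.move_linear(ST+[0,0,.095],rate=.12)
f0=f();print(f0,manip.state()["tool_pos"])
for z in(.086,.081,.076,.070,.064,.0595,.0585):
    manip.move_linear(ST+[0,0,z],rate=.05)
    d=f()-f0;s=manip.state();print(z,d.round(2),s["moment"].round(3),s["tool_pos"].round(4),s["clock"])
    if d[2]>12 or np.hypot(*d[:2])>12: break
```

```text
[ 1.08138843 -0.45686026 -0.77444251] [ 0.45765012 -0.24929046  0.09576005]
0.086 [-1.36  0.68  0.77] [0.11  0.023 0.053] [ 0.4568 -0.2487  0.0858] 12.5833
0.081 [-0.45  0.8   0.2 ] [ 0.122 -0.002 -0.013] [ 0.4567 -0.2487  0.0806] 12.8333
0.076 [-2.37 -0.37 -0.  ] [-0.044  0.096  0.056] [ 0.4566 -0.2488  0.0755] 13.0833
0.07 [-1.87 -0.38 -0.77] [-0.104  0.122 -0.043] [ 0.4566 -0.2487  0.0694] 13.35
0.064 [-2.1  -0.8  -0.13] [-0.11   0.173  0.045] [ 0.4566 -0.2487  0.0635] 13.6167
0.0595 [-0.84 -1.   -0.35] [-0.144  0.153 -0.029] [ 0.4568 -0.2488  0.0591] 13.8667
0.0585 [-2.5  -0.64  0.09] [-0.147  0.239 -0.007] [ 0.457  -0.2489  0.0585] 14.1167
```

Run:
```python
from plan import *
from cell import manip, cams, order, set_gripper
manip.move_linear(ST+[0,0,.0578],rate=.05);print(manip.state()["contact_force"])
set_gripper(.05)
manip.dwell(.2)
manip.move_linear(ST+[0,0,.20],rate=.12)
r=down_y(YC,-1)
manip.move_pose(CL+[0,0,.19],r)
set_gripper(.088)
for n in("scene","top"):
    c=cams.capture(n); np.savez(f"{n}2.npz",**c);cv2.imwrite(f"pics/{n}2.png",c["image"])
    P=cloud(c);z=P[...,2];H,S,V=cv2.split(cv2.cvtColor(c["image"],cv2.COLOR_BGR2HSV))
    m=((H<6)|(H>174))&(S>150)&(np.hypot(P[...,0]-ST[0],P[...,1]-ST[1])<.03)
    t=m&(z>.084)
    v,u=np.nonzero(t);print(n,m.sum(),np.percentile(z[m],[5,50,98]),plane(c,[[u.mean(),v.mean()]],.09),P[t].mean(0))
print(manip.state()["clock"])
```

```text
[-1.51934403 -1.0336716   2.70081533]
scene 52 [0.07134731 0.08695238 0.09250912] [[ 0.45906789 -0.24637572  0.09      ]] [ 0.45865413 -0.2467299   0.08936899]
top 31 [0.08065603 0.09005941 0.0937386 ] [[ 0.45625698 -0.24564722  0.09      ]] [ 0.45625176 -0.24556652  0.09028613]
18.4667
```

The pin's top reads at 90 mm, so it is home. Next is the clock grasp.

Run:
```python
from plan import *
from cell import manip, cams, order, set_gripper
T=CL+[0,0,.033]
manip.move_linear(T,rate=.12);print(manip.state()["contact_force"])
set_gripper(.05,35)
s=manip.state();print(s["clock"],s["tool_pos"],s["gripper_width"],s["grasp_force"],s["contact_force"])
manip.move_linear(T+[0,0,.02],rate=.05);print(manip.state()["contact_force"])
manip.move_linear(T+[0,0,.15],rate=.15)
s=manip.state();print(s["clock"],s["gripper_width"],s["grasp_force"],s["contact_force"])
rv=pose(RV,-1).as_rotvec()
v=VP+RV@(np.array([0,0,.033])-[.007,0,.035])
manip.move_pose(v+RV@[-.05,0,.05],rv)
manip.move_linear(v,rate=.08)
manip.dwell(.3)
s=manip.state();print(s["clock"],s["tool_pos"],v,s["tcp_rot"],rv,s["gripper_width"],s["contact_force"])
I=[]
for n in("scene","top"):
    c=cams.capture(n); np.savez(f"{n}3.npz",**c)
    u,w=project(c,VP)[0].astype(int);print(n,u,w);I.append(cv2.resize(c["image"][w-60:w+60,u-40:u+40],(400,600),interpolation=cv2.INTER_CUBIC))
cv2.imwrite("pics/view3.png",np.hstack(I))
c=load("scene2");u,w=project(c,ST+[0,0,.06])[0].astype(int)
cv2.imwrite("pics/pin2.png",cv2.resize(c["image"][w-30:w+30,u-40:u+40],(800,600),interpolation=cv2.INTER_CUBIC))
```

```text
[-0.56909814 -0.11715878 -0.09906659]
20.4583 [0.58519317 0.01914969 0.04329181] 0.059641047735868716 35.00002970919013 [0.36879254 0.06001485 1.79215086]
[ 0.590145    0.61500298 -2.51233839]
22.025 0.059576350544417116 34.9999422300607 [-0.94729515  0.56689548 -0.6253857 ]
24.5 [ 0.45269995 -0.24603343  0.14503536] [ 0.45279685 -0.2460788   0.14476795] [ 2.77106328 -0.84373491  0.74330243] [ 2.77138211 -0.84385982  0.7425896 ] 0.05988309033707508 [ 0.29294226 -0.81800258 -0.81511668]
scene 226 135
top 376 256
```

View pics/view3.png

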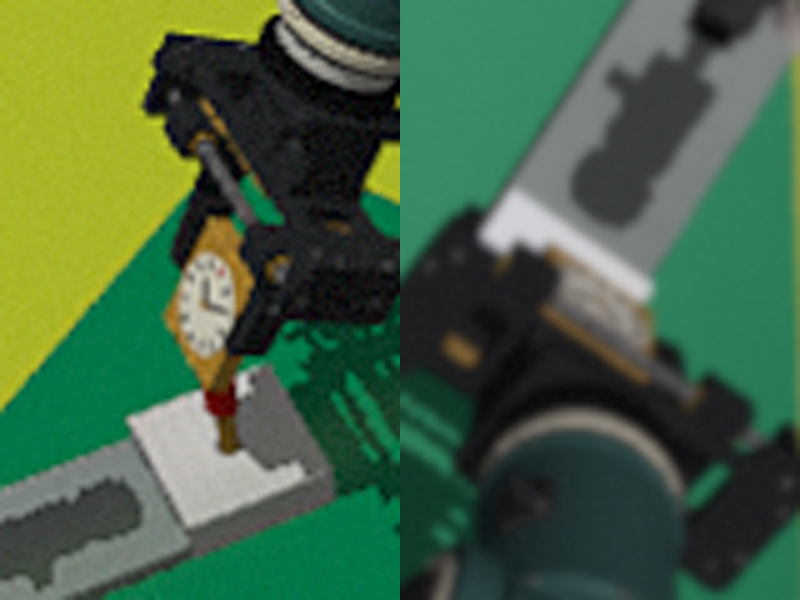

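View pics/pin2.png

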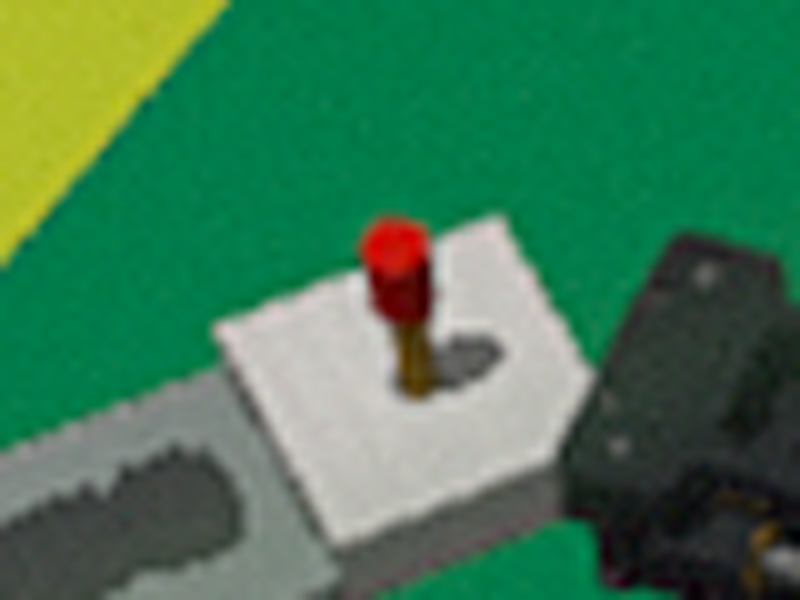

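The pictures show the pin standing in the bore, with its shaft meeting the block at about crop pixel (418,390). The white dial is held above it, facing the lens with the red mark up. Now I'll measure the dial's pose and the pin's lean.

Run:
```python
from fit import *
from plan import *
c=load("scene2");u,w=project(c,ST+[0,0,.06])[0].astype(int)
for z in(.03,.065,.09): print(z,(project(c,ST+[0,0,z])[0]-[u-40,w-30]+.5)*10)
for n in("scene","top"):
    c=load(n+"2");P=cloud(c);H,S,V=hsv(c)
    print(n)
    m=near(P,*ST[:2],.025)&((H<6)|(H>174))&(S>150)
    k=np.argwhere(m&(V>190));print(" bright top",len(k),plane(c,[k.mean(0)[::-1]],.09))
    m=near(P,*ST[:2],.03)&(H>8)&(H<25)&(S>100);k=np.argwhere(m);print(" shaft",len(k),P[m].mean(0) if len(k) else 0)
    c=load(n+"3");P=cloud(c);H,S,V=hsv(c)
    m=(np.linalg.norm(P-VP,axis=2)<.036)&(S<75)&(V>90)&(P[...,2]>.11)
    N,L,St,_=cv2.connectedComponentsWithStats(cv2.morphologyEx(m.astype(np.uint8),cv2.MORPH_CLOSE,np.ones((5,5))))
    i=1+np.argmax(St[1:,4]);mm=L==i
    cnt=max(cv2.findContours(mm.astype(np.uint8),0,cv2.CHAIN_APPROX_NONE)[0],key=len).reshape(-1,2)
    e=cv2.fitEllipse(cnt.astype(np.float32));print(" ellipse",e,"proj VP",project(c,VP),St[i])
    # ray onto the dial plane through VP
    d=rays(c,[e[0]])[0];nn=RV[:,0];p=c["position"]+d*(((VP-c["position"])@nn)/(d@nn))
    print(" dial offset in clock frame mm",RV.T@(p-VP)*1000)
    Q=P[mm];Q=Q[np.isfinite(Q[:,0])];Q=Q[np.abs((Q-VP)@nn)<.012]
    q=Q.mean(0);U,s,Vt=np.linalg.svd(Q-q);nv=Vt[2]*np.sign(Vt[2]@nn);print(" plane dist mm",((Q-VP)@nn).mean()*1000,"normal in clock frame",RV.T@nv,len(Q))
    r=((H<8)|(H>172))&(S>120)&(np.linalg.norm(P-VP,axis=2)<.034)&(P[...,2]>.14);k=np.argwhere(r)
    if len(k):
        d=rays(c,[k.mean(0)[::-1]])[0];p2=c["position"]+d*(((VP-c["position"])@nn)/(d@nn));print(" twelve mark",len(k),RV.T@(p2-p)*1000)
# lens: white ring, top & scene initial
    c=load(n+"0");P=cloud(c);H,S,V=hsv(c);L0=ST+yaw(YS)@[.13,0,.225]
    m=(np.linalg.norm(P-L0,axis=2)<.035)&(S<50)&(V>120);print(" lens pred",L0,"seen",m.sum(),P[m].mean(0),P[m&(P[...,2]>.2)].mean(0))
```

```text
0.03 [417.87516971 377.84311859]
0.065 [404.34439426 300.86673656]
0.09 [394.30703147 243.7147175 ]
scene
 bright top 17 [[ 0.45809066 -0.24816084  0.09      ]]
 shaft 26 [ 0.45917602 -0.24621573  0.0462946 ]
 ellipse ((227.03433227539062, 135.42709350585938), (10.29434585571289, 19.292137145996094), 1.0465763807296753) proj VP [[226.38529316 135.35901575]] [222 126  11  20 177]
 dial offset in clock frame mm [1.02143325e-13 2.57058079e+00 2.01646048e+00]
 plane dist mm -1.6152339239325877 normal in clock frame [ 0.99966773 -0.01331588 -0.02207068] 177
 lens pred [ 0.56493955 -0.32135036  0.225     ] seen 76 [ 0.5693098  -0.31339852  0.24093716] [ 0.5693098  -0.31339852  0.24093716]
top
 bright top 17 [[ 0.45672431 -0.24840028  0.09      ]]
 shaft 2 [ 0.45539848 -0.24363139  0.03986059]
 ellipse ((376.45111083984375, 255.65147399902344), (7.470975875854492, 23.643220901489258), 128.725341796875) proj VP [[376.13294253 256.0418704 ]] [368 247  19  19 150]
 dial offset in clock frame mm [-1.02435501e-14 -7.90210689e-01 -3.42785156e+00]
 plane dist mm -0.061113059283236584 normal in clock frame [ 0.99985071 -0.00363673 -0.01689165] 149
 lens pred [ 0.56493955 -0.32135036  0.225     ] seen 85 [ 0.5618615  -0.31756051  0.24534769] [ 0.5618615  -0.31756051  0.24534769]
```

Run:
```python
from fit import *
from plan import *
for n in("scene","top"):
    c=load(n+"0");P=cloud(c);H,S,V=hsv(c)
    Q=(P-ST)@yaw(YS)
    m=(Q[...,0]>.05)&(Q[...,0]<.24)&(abs(Q[...,1])<.06)&(P[...,2]<.03)&(S<70)
    k=max(cv2.findContours(cv2.morphologyEx(m.astype(np.uint8),cv2.MORPH_CLOSE,np.ones((5,5))),0,1)[0],key=len).reshape(-1,2)
    q=(plane(c,k,.014)-ST)@yaw(YS)
    for s in(1,-1):
        e=q[(q[:,1]*s>.02)&(q[:,0]>.075)&(q[:,0]<.15)]
        # long edge: line fit, outliers handled by Huber loss
        vx,vy,x0,y0=cv2.fitLine(e[:,:2].astype(np.float32),cv2.DIST_HUBER,0,.001,.001).ravel()
        print(n,s,len(e),"yaw err deg",np.rad2deg(np.arctan(vy/vx)),"y at 0.1:",y0+(.1-x0)*vy/vx)
```

```text
scene 1 25 yaw err deg -0.6446543 y at 0.1: 0.051803224
scene -1 24 yaw err deg -0.46482173 y at 0.1: -0.04192757
top 1 23 yaw err deg -0.056846566 y at 0.1: 0.044912085
top -1 22 yaw err deg -0.6629584 y at 0.1: -0.042848606
```

Yaw agrees to within about 0.5°, and the dial sits on the view point within measurement error, so I'm handing in.

Run:
```python
from cell import manip, cams, order, set_gripper
manip.dwell(.3);s=manip.state();print(s["clock"],s["tool_pos"],s["gripper_width"],s["grasp_force"])
print(order.close_job())
```

```text
24.9 [ 0.45278684 -0.24606929  0.14476041] 0.05983429539990378 34.99992175027728
the job is handed in; nothing more can be done
None
```

I've handed the job in at 24.9 s: the red pin stands home in the station bore, released, and the arm is holding the white-dial movement steady above it, twelve uppermost. In the camera images the dial is on the view point to within about 2–3 mm and square to the lens to about 1.5°; the result of the judging was not shown.

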